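# Turn one leaf of the filter sample book

## Robot

A 6-joint arm with a two-finger parallel gripper is mounted at the origin on the work surface. World frame = base frame: x ahead of the robot, y to its left, z up, the work surface at z = 0. Lengths are in m, angles in degrees, forces in N, time in s.
With the tool pointing down it reaches from about 0.375 to 0.9 m from the base axis. Payload 3.1 kg.
Tool frame: the origin (TCP) lies midway between the tips of the shut fingers; the grasp point (between the pads) lies 19 mm behind it; z points along the fingers, y is the direction in which the jaws open and shut (so a half turn about z gives the same grasp; the last joint's range is limited). The gripper opens to 87 mm and grips with 3 to 60 N. Pads are 19 mm wide; open, the fingers measure 117 mm over their backs; the gripper's body (75 mm by 190 mm) begins 51 mm behind the grasp point.
Start: joints at [-80.3, 30.224, 82.088, -0, 67.689, -10.227], TCP at [0.213, -0.588, 0.223] pointing down, gripper open.
Joint ranges: [-176.69, 176.69], [-43.24, 126.21], [12.49, 139.97], [-82, 262], [0, 151.66], [-163.58, 163.58]. Speed limits (degrees/s): [159.86, 159.86, 180, 180, 180, 180].

## Interface

Orientations are given as a 3x3 rotation matrix whose columns are the frame's x, y, z axes.
In Python, from rig import bot, capture, get_calibration gives the robot as it stands.
- The arm moves only by the tool play_rows, never from a script. Its arguments are lists of equal length, an entry for each row: "fingers": the closure in counts, from 0 (fully open) to 255 (shut); "linear": the shift along the tool's x, y, z in mm, a list of three; "rot": the turn, a rotation vector about the tool's x, y, z in degrees, a list of three. A call has 1 to 20 rows; each row is the pose to reach, as a shift and turn from the pose commanded when the call began, along the tool's axes at that moment; what a row does not reach only later rows make up. A row lasts 1/10 s, in which the tool goes at most 50 mm and 8.59 degrees, less where a joint would pass 70% of its speed; a pose out of reach is approached as far as the arm can. A call with a gripper value outside its range is refused whole. The fingers move at their own pace and stop on an object; the grip force is fixed at half the most. Time passes only in rows, so rows that repeat a pose let the fingers close. It gives the time, the measured TCP pose, the force and the opening at its end, in the units of the state.
- bot.read_state(): the state, without advancing time (a new reading comes with each control period).
- capture(name): name is "scene" or "top"; returns the picture (420x560x3 uint8, red, green, blue); there is no depth.
- get_calibration(name): a dict with "vfov" (degrees; the focal length in pixels is half the picture's height over the tangent of half this angle, whatever the lens; pixels are square), "cx", "cy" (the principal point, pixels), "camera_from_world" (4x4, takes a point from world to camera coordinates). Camera axes: x right, y down, z forward; pixel columns grow to the right and rows downward; lengths in m; the calibration is good to about 2 mm. A picture is of the moment at which its call begins. get_calibration takes no time and is no camera call.
- bot.hand_in(): hands the job in, once; it reports no verdict.
The state is a dict: "time_s": time; "joint_positions": joint angles; "qvel": joint speeds; "tau": joint torques, N m; "position": TCP position; "tcp_rot": TCP orientation; "force": force on the tool from outside, world axes, zero at the start; "moment": the same for the moment, N m; "opening": opening from 0.0 (shut) to 1.0 (fully open).
Only numpy, scipy, OpenCV 4.12 (cv2) and the standard library are available. Lean on these libraries where they do the work, as an engineer would, in place of code of your own. Each camera call takes 0.05 s, during which the arm holds its last target.

## Task

Turn the top right-hand leaf of the open filter sample book, seen from the robot (the one whose index tab is in the middle of the edge), over the spine so that it ends lying flat on the left-hand leaves. Raise it and push it over with the fingertips, for instance from under its tab, never pinching it between the fingers; it holds glass, so do not slam it or press hard. Turn that leaf alone, leave everything else on the cabinet as it is, and finish clear.

Things in the scene. Friction and masses are not known exactly. Their poses are not given: they have to be found in the camera images.
- book: open filter sample book: fixed black base 226 mm along the spine (its x, away from the robot) x 232 mm (its y, to the left), 26 mm high, with a steel spine rod and piles of rigid 8 mm leaves: three on the right (-y), two on the left. Leaves are 200 mm long along the spine, outer edge 136 mm from the spine axis. Origin: centre of the underside, on the cabinet top
- spine (a point): middle of the spine axis, 46 mm above the cabinet top, over the book's origin; axes as the book's. Each leaf has one index tab on its outer edge, 46 mm wide along the spine, 8 mm thick, reaching 136 to 162 mm from this axis. Tabs are staggered: under the top right-hand leaf's tab, and 24 mm to either side of it, is free space
- leaf (a joint): turn of the top right-hand leaf about the spine axis, rad: 0 flat on the right, 1.57 upright, 3.14 flat on the left (stops at both ends). Starts 0 to 0.15. Its mid-plane holds the axis, so when flat its faces are 42 and 50 mm above the cabinet top. About 0.2 kg on a stiff hinge: stays at any angle where it is left, never falls; about 3 N at the tab raises it, less pushes it down
- leaf_tab (a point): centre of that leaf's index tab, 149 mm from the spine axis and midway along it (book x 0), midway through its 8 mm thickness, flush with the leaf; with the leaf flat its underside is 42 mm above the cabinet top. Turns with the leaf: -y points outward along the leaf, z out of the face that is upward at the start
- leaf_upper: the face frame of that leaf that looks up at the start and lies underneath once it is turned; origin on the spine axis, axes as leaf_tab
- leaf_under: the other face frame of that leaf, underneath at the start and upward once it is turned; origin on the spine axis, axes as leaf_tab
- next (a joint): turn of the next leaf, directly below the top right-hand one and just like it, rad: 0 flat. It starts at 0 and is to stay there
- next_tab (a point): centre of the next leaf's index tab, 149 mm out from the spine and 70 mm from the book's middle away from the robot (x = +70 mm), 38 mm above the cabinet top
- switch (a joint): small steel toggle of the cabinet's strip light, 25 mm long, on a white box 75 x 50 x 22 mm to the right of the book's near end; rad, 0 off (leaning towards the robot) to 0.8 on; it starts at 0 and stays where it is left
- adapter_ring: steel filter adapter ring lying flat, 90 mm across, open in the middle, 8 mm high; origin at the centre of its underside. Loose; to be left alone
- lens_cap: round black lens cap lying flat, 80 mm across, 10 mm high; origin at the centre of its underside. Loose; to be left alone
- lens_hood: blue silicone lens hood, a hollow cone standing on its narrow end, 90 mm across at the top, 45 mm high; origin at the centre of its underside. Loose; to be left alone
- sleeve_a: loose rectangular graduated filter in a hard plastic sleeve lying flat, 166 x 116 mm, 9 mm high, to the right of the book; origin at the centre of its underside. Loose; to be left alone
- sleeve_b: the other loose graduated filter in a hard plastic sleeve, 166 x 116 mm, 9 mm high, lying on top of the first; origin at the centre of its underside. Loose; to be left alone
- filter_holder: square black resin filter holder lying flat, 112 x 112 mm, 21 mm high, to the left of the book; origin at the centre of its underside. Loose; to be left alone
- cleaner: small white upright bottle of lens cleaner, 38 mm across, 115 mm high, beyond the far end of the book; origin at the centre of its underside. Loose; to be left alone

How it is judged:
By the outcome, as a careful person would: the job done as asked, in the order asked, and still so for the second after the job is handed in, with the robot touching nothing.
It also fails if it takes over 51 s, if anything falls off the work surface, if the arm or the gripper's body presses on something with over 40 N, if the wrist force passes 120 N, or if a joint passes its speed limit or range.

## Working session

There is one attempt and no reset: what is moved stays moved. The work goes in short steps, Python scripts to look and compute and a tool call to move; the robot and the scene stay as the last step left them, time stands still between calls to the robot, and variables do not carry over. Pictures are saved under pics/ and viewed, and the job is handed in when it is done.

Besides the shell and the picture viewer there is one more tool, called as name(argument=value, ...) on one line, values as JSON. play_rows: Moves the arm, as the interface text tells. Its arguments: {"type":"object","properties":{"fingers":{"type":"array"},"linear":{"type":"array"},"rot":{"type":"array"}},"required":["fingers","linear","rot"]}

```bash
ls; mkdir -p pics
python3 - <<'E'
from rig import bot,capture,get_calibration
import cv2,numpy as np
for n in("scene","top"):
    im=capture(n);cv2.imwrite(f"pics/{n}0.png",cv2.cvtColor(im,cv2.COLOR_RGB2BGR))
    c=get_calibration(n);print(n,c)
s=bot.read_state();print(s)
E
```

```text
pics
scene {'vfov': 54.49947689657385, 'cx': 279.6215830306199, 'cy': 209.45392957125688, 'camera_from_world': array([[ 0.83610441,  0.54856172, -0.003074  , -0.49753541],
       [ 0.34980914, -0.53747036, -0.76730644, -0.11550955],
       [-0.42256713,  0.64047298, -0.64127325,  1.30903555],
       [ 0.        ,  0.        ,  0.        ,  1.        ]])}
top {'vfov': 42.12403912360763, 'cx': 267.6751410665811, 'cy': 207.3573329847024, 'camera_from_world': array([[ 0.01244115, -0.99987689,  0.00956185,  0.03509934],
       [-0.98944687, -0.01369082, -0.14424786,  0.54587048],
       [ 0.14436101, -0.00766633, -0.98949539,  1.2564373 ],
       [ 0.        ,  0.        ,  0.        ,  1.        ]])}
{'time_s': 0.1, 'joint_positions': array([-8.03016339e+01,  3.02734367e+01,  8.21482134e+01, -7.42166663e-04,
        6.76886277e+01, -1.02264088e+01]), 'qvel': array([ 0.01543077, -0.14313468, -0.08723955, -0.04265872, -0.07640412,
        0.08584255]), 'tau': array([-4.74241697e-04, -4.40986240e+01, -1.77150500e+01,  6.35252707e-02,
        5.34019223e-02, -4.43937529e-05]), 'position': array([ 0.21291382, -0.58692766,  0.22167627]), 'tcp_rot': array([[ 9.40139234e-01,  3.40790416e-01, -3.36051523e-04],
       [ 3.40790422e-01, -9.40137382e-01,  1.89518498e-03],
       [ 3.29926279e-04, -1.89626089e-03, -9.99998148e-01]]), 'force': array([ 0.89423411, -0.39379354, -1.05313453]), 'moment': array([-0.0153129 , -0.06879943, -0.05295505]), 'opening': 0.9989061033323862}
```

View pics/scene0.png

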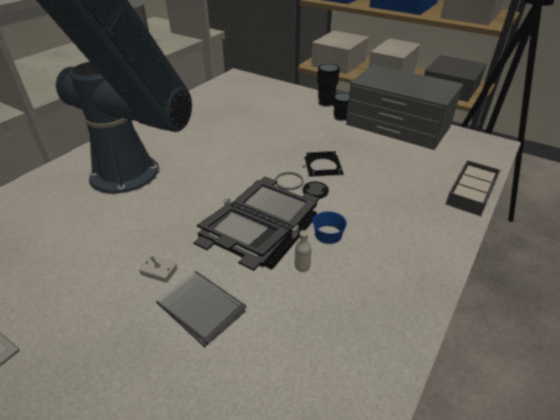

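View pics/top0.png

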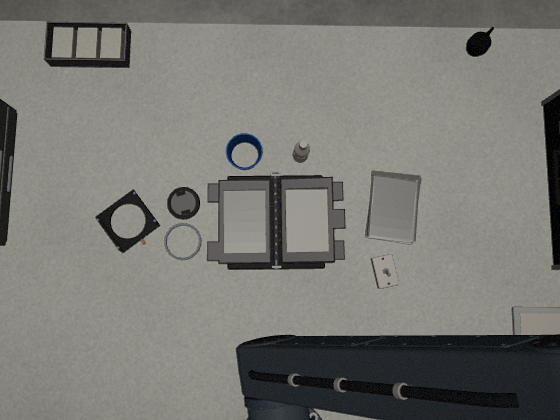

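The scene camera shows the book around (258,220) and the top camera shows it around (275,222). In the top view the right-hand tabs are at x≈338: the middle one at row 219, the others at 191 and 250. I'll zoom in on both.

Run:
```python
import cv2
a=cv2.imread("pics/top0.png")[160:300,190:430];b=cv2.imread("pics/scene0.png")[170:290,130:340]
f=lambda x:cv2.convertScaleAbs(x,alpha=2.2,beta=10)
cv2.imwrite("pics/t1.png",f(cv2.resize(a,None,fx=3.3,fy=3.3,interpolation=2)));cv2.imwrite("pics/s1.png",f(cv2.resize(b,None,fx=3.8,fy=3.8,interpolation=2)))
```

```text
(no output)
```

View pics/t1.png

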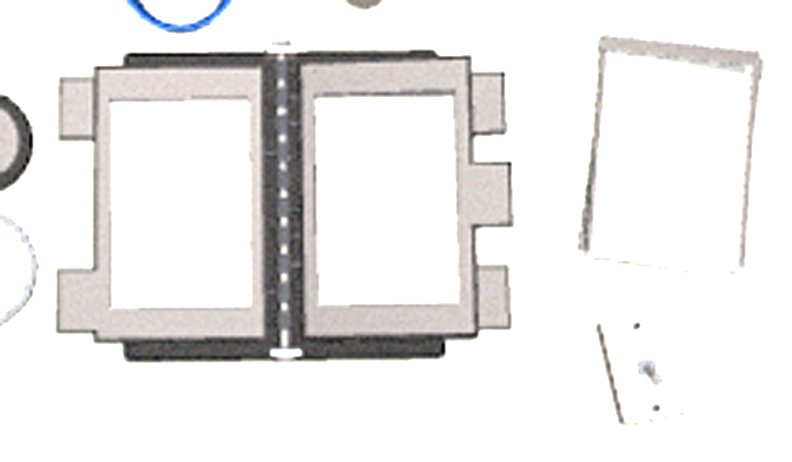

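View pics/s1.png

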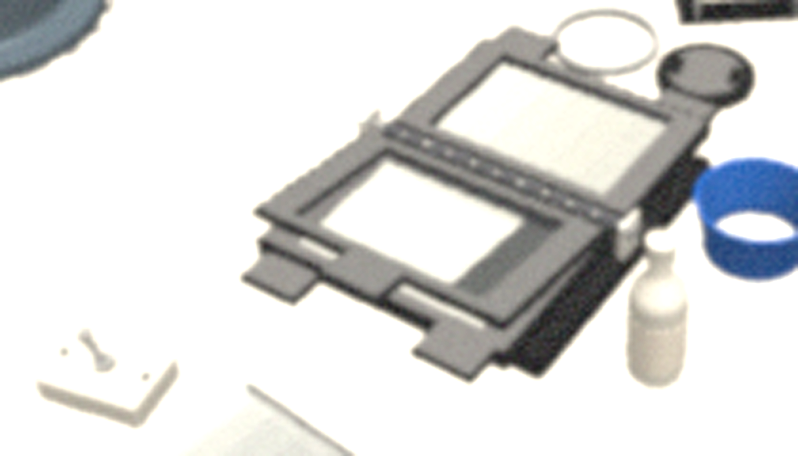

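```bash
cat > h.py <<'E'
import numpy as np
from rig import get_calibration
def ray(n,u,v):
    c=get_calibration(n);f=210/np.tan(np.radians(c["vfov"]/2));T=c["camera_from_world"]
    R=T[:3,:3];o=-R.T@T[:3,3];d=R.T@np.array([(u-c["cx"])/f,(v-c["cy"])/f,1]);return o,d
def pl(n,u,v,z):
    o,d=ray(n,u,v);return o+d*(z-o[2])/d[2]
def proj(n,p):
    c=get_calibration(n);f=210/np.tan(np.radians(c["vfov"]/2));T=c["camera_from_world"]
    q=T[:3,:3]@np.array(p)+T[:3,3];return c["cx"]+f*q[0]/q[2],c["cy"]+f*q[1]/q[2]
def two(a,b):
    o1,d1=ray("top",*a);o2,d2=ray("scene",*b)
    A=np.stack([d1,-d2],1);s,*_=np.linalg.lstsq(A,o2-o1,rcond=None)
    p,q=o1+s[0]*d1,o2+s[1]*d2;return (p+q)/2,np.linalg.norm(p-q)*1000
tc=lambda x,y:((x+.5)/3.3-.5+190,(y+.5)/3.3-.5+160)
sc=lambda x,y:((x+.5)/3.8-.5+130,(y+.5)/3.8-.5+170)
E
python3 - <<'E'
from h import *
np.set_printoptions(precision=4,suppress=True)
for nm,x,y,z in [("rodfar",281,46,.046),("rodnear",287,352,.046),("Lfo",96,68,.042),("Lno",96,338,.042),("Ltab far o",60,79,.042),("Ltab near o",58,330,.042),
 ("basenearL",125,360,.026),("basenearR",444,356,.026),("nexttab out far",504,74,.042),("nexttab out near",505,132,.042),("3rd tab out n",511,328,.034),("3rd far",510,267,.034),
 ("tab far",511,163,.05),("tab near",512,226,.05),("tab far.07",511,163,.07),("leaf far o",470,58,.05),("leaf near o",476,335,.05),
 ("swTL",598,325,.022),("swTip",645,368,.04),("swBL",620,424,.0),("sleeve nearL",582,252,.018),("sleeve farL",603,38,.018)]:
    print(nm,pl("top",*tc(x,y),z))
# leaf corners two views
print(two(tc(470,58),sc(605,232)) , "far outer? ")
print("leaf near outer", two(tc(476,335),sc(258,210)))
print("leaf far outer", two(tc(470,58),sc(497,318)))
print("tab near outer", two(tc(512,226),sc(330,280)))
E
```

```text
rodfar [0.626  0.0263 0.046 ]
rodnear [0.406  0.0198 0.046 ]
Lfo [0.6087 0.1599 0.042 ]
Lno [0.4143 0.155  0.042 ]
Ltab far o [0.6003 0.1857 0.042 ]
Ltab near o [0.4196 0.182  0.042 ]
basenearL [0.3996 0.1351 0.026 ]
basenearR [ 0.4053 -0.0933  0.026 ]
nexttab out far [ 0.6085 -0.1356  0.042 ]
nexttab out near [ 0.566 -0.136  0.042]
3rd tab out n [ 0.4255 -0.1404  0.034 ]
3rd far [ 0.4692 -0.14    0.034 ]
tab far [ 0.5423 -0.1389  0.05  ]
tab near [ 0.497  -0.1393  0.05  ]
tab far.07 [ 0.5394 -0.1359  0.07  ]
leaf far o [ 0.6184 -0.1099  0.05  ]
leaf near o [ 0.4195 -0.1132  0.05  ]
swTL [ 0.4291 -0.205   0.022 ]
swTip [ 0.3982 -0.2344  0.04  ]
swBL [ 0.3587 -0.2244  0.    ]
sleeve nearL [ 0.4822 -0.195   0.018 ]
sleeve farL [ 0.6414 -0.2127  0.018 ]
(array([ 0.6312, -0.08  ,  0.1268]), np.float64(69.60914807785316)) far outer? 
leaf near outer (array([ 0.4199, -0.1097,  0.0672]), np.float64(3.6075948523633183))
leaf far outer (array([ 0.6134, -0.1072,  0.0732]), np.float64(0.5972946229961504))
tab near outer (array([ 0.4984, -0.1341,  0.0649]), np.float64(8.362873612932445))
```

Run:
```python
import cv2
b=cv2.imread("pics/scene0.png")[205:275,185:305]
cv2.imwrite("pics/s2.png",cv2.convertScaleAbs(cv2.resize(b,None,fx=6.5,fy=6.5,interpolation=2),alpha=3.0,beta=10))
```

```text
(no output)
```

View pics/s2.png

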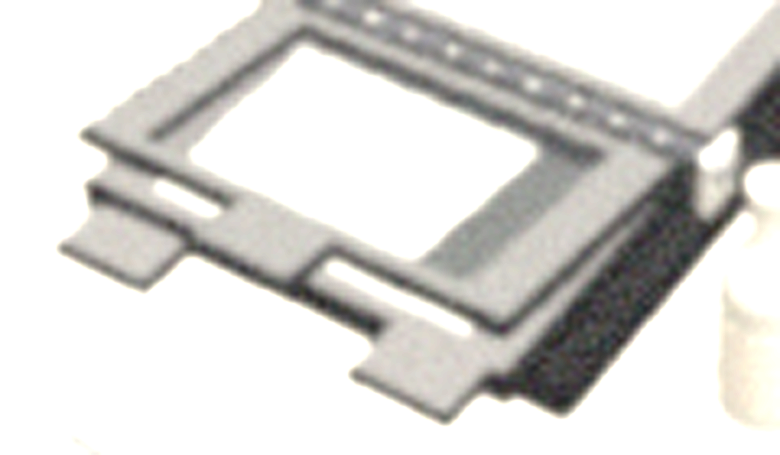

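The top-view rays put the book origin at about (0.515, 0.022) with yaw about 1.4°, and the top leaf raised about 0.15 rad. I'll shut the fingers and move to the right of the tab, staying high.

play_rows(fingers=[255,255,255,255,255,255,255,255,255,255,255,255], linear=[[30,-12,-5],[60,-24,-10],[90,-36,-15],[120,-48,-20],[150,-60,-25],[180,-72,-30],[210,-84,-30],[240,-96,-30],[270,-108,-30],[300,-120,-30],[330,-132,-30],[355,-145,-30]], rot=[[0,0,0],[0,0,0],[0,0,0],[0,0,0],[0,0,0],[0,0,0],[0,0,0],[0,0,0],[0,0,0],[0,0,0],[0,0,0],[0,0,0]])

```text
time_s: 1.3
position: [0.4984, -0.3289, 0.2521]
tcp_rot: [[0.94, 0.341, -0.0], [0.341, -0.94, 0.001], [-0.0, -0.001, -1.0]]
force: [0.1, -0.2, 0.5]
opening: 0.026
```

Run:
```python
from rig import bot
s=bot.read_state();print(s['time_s'],s['joint_positions'].round(2),s['position'].round(4),s['tcp_rot'].round(3),s['force'].round(2),s['opening'])
```

```text
1.3 [-4.414e+01  2.624e+01  8.426e+01  1.000e-02  6.954e+01  2.590e+01] [ 0.4984 -0.3289  0.2521] [[ 0.94   0.341 -0.   ]
 [ 0.341 -0.94   0.001]
 [-0.    -0.001 -1.   ]] [ 0.06 -0.18  0.49] 0.02582078140238573
```

play_rows(fingers=[255,255,255], linear=[[0,0,0],[0,0,0],[0,0,0]], rot=[[7,2.5,0],[14.1,5.1,0],[14.1,5.1,0]])

```text
time_s: 1.6
position: [0.4972, -0.3329, 0.2509]
tcp_rot: [[0.941, 0.338, -0.001], [0.327, -0.909, 0.259], [0.087, -0.244, -0.966]]
force: [-0.4, -0.1, 0.2]
opening: 0.002
```

```bash
cat > k.py <<'E'
import numpy as np
from scipy.spatial.transform import Rotation as Ro
from scipy.optimize import least_squares
def rot(q,s4=1):
    return Ro.from_euler('ZYZYZ',[q[0],q[1]+q[2],s4*q[3],q[4],q[5]+90],degrees=True).as_matrix()
E
python3 - <<'E'
from rig import bot
from k import *
s=bot.read_state();q=s['joint_positions'];print(s['time_s'],q.round(2),s['position'].round(4));print(s['tcp_rot'].round(3));print(rot(q).round(3));print(rot(q,-1).round(3))
E
```

```text
1.6 [-49.53  30.84  77.77   9.72  83.03  18.54] [ 0.4972 -0.3329  0.2509]
[[ 0.941  0.338 -0.001]
 [ 0.327 -0.909  0.259]
 [ 0.087 -0.244 -0.966]]Traceback (most recent call last):
  File "<stdin>", line 3, in <module>
  File "k.py", line 5, in rot
    return Ro.from_euler('ZYZYZ',[q[0],q[1]+q[2],s4*q[3],q[4],q[5]+90],degrees=True).as_matrix()
           ~~~~~~~~~~~~~^^^^^^^^^^^^^^^^^^^^^^^^^^^^^^^^^^^^^^^^^^^^^^^^^^^^^^^^^^^^
  File "scipy/spatial/transform/_rotation.pyx", line 1413, in scipy.spatial.transform._rotation.Rotation.from_euler
ValueError: Expected axis specification to be a non-empty string of upto 3 characters, got ZYZYZ
```

```bash
cat > k.py <<'E'
import numpy as np
from scipy.spatial.transform import Rotation as Ro
from scipy.optimize import least_squares
def rot(q,s4=1):
    e=lambda a,v:Ro.from_euler(a,v,degrees=True)
    return (e('ZYZ',[q[0],q[1]+q[2],s4*q[3]])*e('YZ',[q[4],q[5]+90])).as_matrix()
def fk(q,p,s4=1):
    h,a1,L2,a3,d4,d6=p;R=rot(q,s4);r=np.radians
    A=r(q[1]);B=r(q[1]+q[2])
    rad=a1+L2*np.sin(A)+d4*np.sin(B)+a3*np.cos(B);z=h+L2*np.cos(A)+d4*np.cos(B)-a3*np.sin(B)
    return np.array([rad*np.cos(r(q[0])),rad*np.sin(r(q[0])),z])+d6*R[:,2],R
E
python3 - <<'E'
from rig import bot
from k import *
s=bot.read_state();q=s['joint_positions'];print(rot(q).round(3));print(rot(q,-1).round(3))
D=[([-80.3,30.224,82.088,0,67.689,-10.227],[.213,-.588,.223]),([-44.14,26.24,84.26,.01,69.54,25.9],[.4984,-.3289,.2521]),(q,s['position'])]
def f(p):
    return np.r_[np.concatenate([fk(q,p)[0]-t for q,t in D]),1e-3*(p-[.35,0,.4,0,.4,.25])]
r=least_squares(f,[.35,0,.4,0,.4,.25]);print(r.x.round(3),r.fun.round(4))
E
```

```text
[[ 0.941  0.338 -0.001]
 [ 0.327 -0.909  0.259]
 [ 0.087 -0.244 -0.966]]
[[ 0.885  0.39  -0.256]
 [ 0.413 -0.91   0.041]
 [-0.216 -0.142 -0.966]]
[ 2.075 -0.069  1.395  1.958  0.782  0.954] [-1.098e-01 -1.550e-02 -5.800e-03 -7.280e-02 -8.390e-02  1.140e-02
 -3.700e-03  8.000e-04 -5.600e-03  1.700e-03 -1.000e-04  1.000e-03
  2.000e-03  4.000e-04  7.000e-04]
```

```bash
cat > k.py <<'E'
import numpy as np
from scipy.spatial.transform import Rotation as Ro
from scipy.optimize import least_squares
def rot(q,s4=1):
    e=lambda a,v:Ro.from_euler(a,v,degrees=True)
    return (e('ZYZ',[q[0],q[1]+q[2],s4*q[3]])*e('YZ',[q[4],q[5]+90])).as_matrix()
def fk(q,p):
    h,b,L2,b2,d4,d6=p;R=rot(q);e=lambda a,v:Ro.from_euler(a,v,degrees=True)
    A=e('ZY',[q[0],q[1]]);B=e('ZY',[q[0],q[1]+q[2]]);C=e('ZYZ',[q[0],q[1]+q[2],q[3]])
    return np.array([0,0,h])+A.apply([0,b,L2])+B.apply([0,0,d4])+C.apply([0,b2,0])+d6*R[:,2],R
E
cat > fit.py <<'E'
from k import *
import json
D=json.load(open('D.json'))
P0=np.array([.3,.055,.4,.055,.4,.3])
def f(p): return np.r_[np.concatenate([fk(q,p)[0]-t for q,t in D]),1e-3*(p-P0)]
r=least_squares(f,P0);P=r.x
if __name__=="__main__": print(P.round(4),abs(r.fun[:-6]).max())
E
python3 - <<'E'
from rig import bot;import json
s=bot.read_state();q=s['joint_positions']
D=[([-80.3,30.224,82.088,0,67.689,-10.227],[.213,-.588,.223]),([-44.14,26.24,84.26,.01,69.54,25.9],[.4984,-.3289,.2521]),(q.tolist(),s['position'].tolist())]
json.dump(D,open('D.json','w'))
E
python3 fit.py
```

```text
[0.1546 0.1109 0.5682 0.0011 0.3582 0.2869] 0.002740537233735907
```

```bash
cat > plan.py <<'E'
from fit import *
lo=np.array([-176.69,-43.24,12.49,-82,0,-163.58]);hi=np.array([176.69,126.21,139.97,262,151.66,163.58])
def tgtR(el,sy=1):
    a=np.radians(el);z=np.array([0,np.cos(a),-np.sin(a)]);y=np.array([sy,0,0.]);return np.stack([np.cross(y,z),y,z],1)
def ik(p,R,q0):
    def g(q):
        x,S=fk(q,P);return np.r_[(x-p)*10,Ro.from_matrix(S.T@R).as_rotvec()]
    r=least_squares(g,q0,bounds=(lo,hi),x_scale=50.);return r.x,np.abs(r.fun).max()
E
python3 - <<'E'
from plan import *
from rig import bot
q0=bot.read_state()['joint_positions']
for sy in(1,-1):
    q=q0.copy()
    print(sy)
    for p,el in [((.517,-.26,.2),75),((.517,-.22,.15),60),((.517,-.22,.12),45),((.517,-.2,.10),30),((.517,-.16,.06),30),((.517,-.125,.045),30),((.517,-.12,.09),30),((.517,-.08,.15),30),((.517,0,.2),35),((.517,.08,.18),45),((.517,.14,.1),60),((.517,.15,.055),70)]:
        q,e=ik(np.array(p),tgtR(el,sy),q);print(p,el,q.round(0),round(e,4))
E
```

```text
1
(0.517, -0.26, 0.2) 75 [-43.  31.  87.  11.  73. -48.] 0.0
(0.517, -0.22, 0.15) 60 [-45.  36.  91.  21.  76. -55.] 0.0
(0.517, -0.22, 0.12) 45 [-49.  44.  89.  28.  85. -61.] 0.0
(0.517, -0.2, 0.1) 30 [-50.  51.  88.  34.  93. -65.] 0.0
(0.517, -0.16, 0.06) 30 [-48.  52.  94.  35.  87. -68.] 0.0
(0.517, -0.125, 0.045) 30 [-46.  53.  98.  37.  83. -70.] 0.0
(0.517, -0.12, 0.09) 30 [-46.  49.  98.  37.  86. -67.] 0.0
(0.517, -0.08, 0.15) 30 [-43.  42. 100.  39.  88. -63.] 0.0
(0.517, 0, 0.2) 35 [-36.  34. 104.  42.  84. -57.] 0.0
(0.517, 0.08, 0.18) 45 [-26.  30. 109.  42.  71. -50.] 0.0
(0.517, 0.14, 0.1) 60 [-13.  31. 113.  39.  50. -43.] 0.0
(0.517, 0.15, 0.055) 70 [ -7.  34. 114.  32.  39. -33.] 0.0
-1
(0.517, -0.26, 0.2) 75 [-43.  31.  87.  11.  73. 132.] 0.0
(0.517, -0.22, 0.15) 60 [-45.  36.  91.  21.  76. 125.] 0.0
(0.517, -0.22, 0.12) 45 [-49.  44.  89.  28.  85. 119.] 0.0
(0.517, -0.2, 0.1) 30 [-50.  51.  88.  34.  93. 115.] 0.0
(0.517, -0.16, 0.06) 30 [-48.  52.  94.  35.  87. 112.] 0.0
(0.517, -0.125, 0.045) 30 [-46.  53.  98.  37.  83. 110.] 0.0
(0.517, -0.12, 0.09) 30 [-46.  49.  98.  37.  86. 113.] 0.0
(0.517, -0.08, 0.15) 30 [-43.  42. 100.  39.  88. 117.] 0.0
(0.517, 0, 0.2) 35 [-36.  34. 104.  42.  84. 123.] 0.0
(0.517, 0.08, 0.18) 45 [-26.  30. 109.  42.  71. 130.] 0.0
(0.517, 0.14, 0.1) 60 [-13.  31. 113.  39.  50. 137.] 0.0
(0.517, 0.15, 0.055) 70 [ -7.  34. 114.  32.  39. 147.] 0.0
```

```bash
cat > mv.py <<'E'
from plan import *
from rig import bot
import sys
def mv(*wps):
    s=bot.read_state();p0=s['position'];R0=s['tcp_rot'];print('t',s['time_s'],p0.round(4),'F',s['force'].round(2),'q',s['joint_positions'].round(1))
    for x,y,z,el in wps:
        R=tgtR(el);print((x,y,z,el),'lin',((R0.T@(np.array([x,y,z])-p0))*1000).round(1),'rot',Ro.from_matrix(R0.T@R).as_rotvec(degrees=True).round(1))
E
python3 -c "
from mv import *
mv((.517,-.24,.17,30))"
```

```text
t 1.6 [ 0.4972 -0.3329  0.2509] F [-0.42 -0.1   0.21] q [-49.5  30.8  77.8   9.7  83.   18.5]
(0.517, -0.24, 0.17, 30) lin [ 42.  -58.1 102.1] rot [ 27.5  39.1 -66.4]
```

play_rows(fingers=[255,255,255,255,255,255,255,255,255,255,255,255,255], linear=[[3.5,-4.8,8.5],[7,-9.7,17],[10.5,-14.5,25.5],[14,-19.4,34],[17.5,-24.2,42.5],[21,-29,51],[24.5,-33.9,59.5],[28,-38.7,68],[31.5,-43.6,76.6],[35,-48.4,85],[38.5,-53.2,93.6],[42,-58,102],[42,-58,102]], rot=[[2.3,3.3,-5.5],[4.6,6.5,-11.1],[6.9,9.8,-16.6],[9.2,13,-22.1],[11.5,16.3,-27.7],[13.8,19.5,-33.2],[16,22.8,-38.7],[18.3,26.1,-44.3],[20.6,29.3,-49.8],[22.9,32.6,-55.3],[25.2,35.8,-60.9],[27.5,39.1,-66.4],[27.5,39.1,-66.4]])

```text
time_s: 2.9
position: [0.5167, -0.2355, 0.1692]
tcp_rot: [[0.002, 1.0, -0.006], [0.499, 0.004, 0.867], [0.867, -0.004, -0.499]]
force: [-0.7, 0.1, 0.2]
opening: 0.007
```

```bash
python3 -c "
from mv import *
from rig import capture
import cv2
mv((.517,-.17,.06,30),(.517,-.127,.042,30))
print(bot.read_state()['tcp_rot'].round(3))
cv2.imwrite('pics/a1.png',cv2.convertScaleAbs(cv2.resize(cv2.cvtColor(capture('scene'),cv2.COLOR_RGB2BGR)[130:300,90:340],None,fx=3.1,fy=3.1,interpolation=2),alpha=2))
cv2.imwrite('pics/a2.png',cv2.convertScaleAbs(cv2.resize(cv2.cvtColor(capture('top'),cv2.COLOR_RGB2BGR)[150:320,190:440],None,fx=3.1,fy=3.1,interpolation=2),alpha=2))
"
```

```text
t 2.9 [ 0.5167 -0.2355  0.1692] F [-0.67  0.14  0.21] q [-52.8  51.3  74.1  32.7 106.  -59.2]
(0.517, -0.17, 0.06, 30) lin [-61.9   1.1 111.3] rot [-0.3 -0.1 -0.1]
(0.517, -0.127, 0.042, 30) lin [-56.1   1.3 157.5] rot [-0.3 -0.1 -0.1]
[[ 0.002  1.    -0.006]
 [ 0.499  0.004  0.867]
 [ 0.867 -0.004 -0.499]]
```

View pics/a1.png

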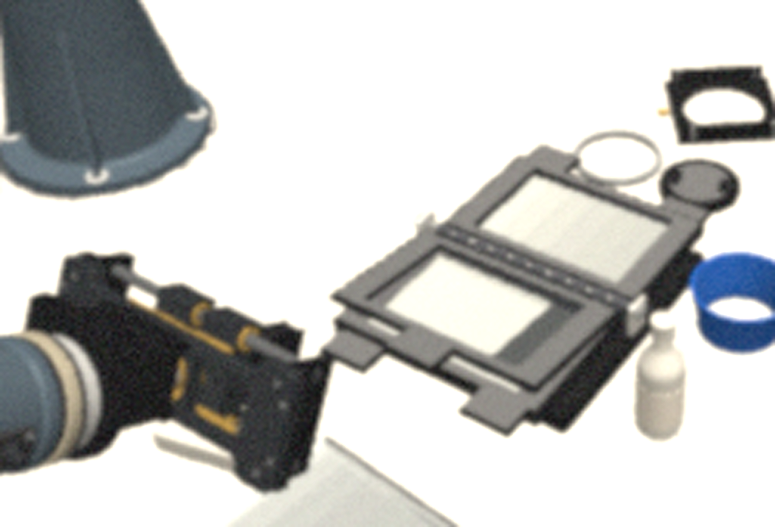

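View pics/a2.png

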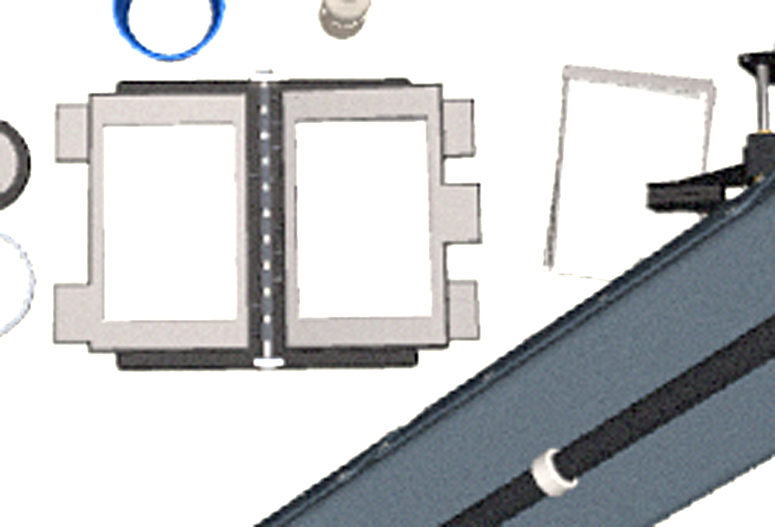

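The gripper points at the tab as planned, at pixel (680,195) in the top crop, and nothing has been disturbed. Next I go down and in under the tab.

```bash
python3 -c "
from mv import *
mv((.519,-.2,.075,30),(.519,-.165,.043,30),(.519,-.128,.043,30))"
```

```text
t 3.0 [ 0.5169 -0.2367  0.1715] F [-0.51 -0.49  1.06] q [-52.9  51.1  74.1  32.7 106.1 -59.1]
(0.519, -0.2, 0.075, 30) lin [-65.1   2.5  80.1] rot [-0.2  0.1 -0.1]
(0.519, -0.165, 0.043, 30) lin [-75.2   2.6 126.4] rot [-0.2  0.1 -0.1]
(0.519, -0.128, 0.043, 30) lin [-56.7   2.7 158.4] rot [-0.2  0.1 -0.1]
```

play_rows(fingers=[255,255,255,255,255,255,255,255,255,255,255,255], linear=[[-20,1,20],[-40,2,50],[-65,2.5,80],[-70,2.5,103],[-75,2.5,126],[-75,2.5,126],[-71,2.5,133],[-67,2.5,140],[-63,2.5,147],[-59.5,2.5,153],[-57,2.5,158],[-57,2.5,158]], rot=[[0,0,0],[0,0,0],[0,0,0],[0,0,0],[0,0,0],[0,0,0],[0,0,0],[0,0,0],[0,0,0],[0,0,0],[0,0,0],[0,0,0]])

```text
time_s: 4.2
position: [0.5191, -0.1281, 0.0437]
tcp_rot: [[-0.002, 1.0, -0.003], [0.5, 0.004, 0.866], [0.866, -0.0, -0.5]]
force: [-0.4, 0.9, -0.2]
opening: 0.007
```

```bash
cat > look.py <<'E'
from mv import *
from rig import capture
import cv2
def look(n):
    for c,(a,b,l,r) in(('scene',(130,300,120,360)),('top',(110,280,160,400))):
        cv2.imwrite(f'pics/{n}{c[0]}.png',cv2.convertScaleAbs(cv2.resize(cv2.cvtColor(capture(c),cv2.COLOR_RGB2BGR)[a:b,l:r],None,fx=3.3,fy=3.3,interpolation=2),alpha=2))
E
python3 -c "
from look import *
look('b');mv((.519,-.128,.043,30))"
```

```text
t 4.3 [ 0.5194 -0.1291  0.0434] F [ 0.07 -0.01 -0.43] q [-46.9  58.7  84.9  36.2  88.4 -66.2]
(0.519, -0.128, 0.043, 30) lin [ 0.2 -0.4  1.1] rot [-0.1  0.   0.1]
```

View pics/bs.png

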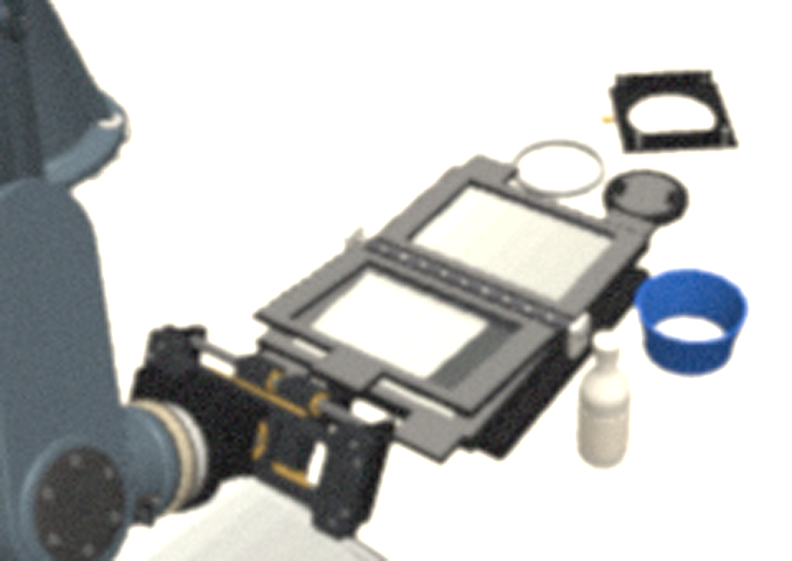

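View pics/bt.png

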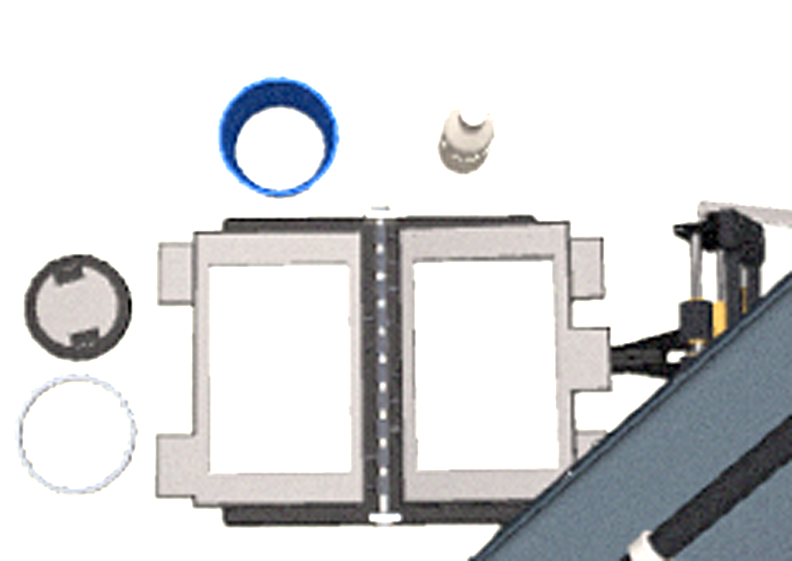

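The shut fingers are under the tab, at pixel (612,358) in the top crop, with no contact force. The other tabs are clear. Now I plan the arc.

```bash
cat > arc.py <<'E'
from look import *
from h import pl
def tcp(th,r=146,extra=0):
    el=np.interp(th,[0,60,180],[30,30,75]);t=np.radians(th);u=np.array([0,-np.cos(t),np.sin(t)]);n=np.array([0,-np.sin(t),-np.cos(t)])
    d=4+9.5*abs(np.cos(t-np.radians(el)))-extra
    return np.array([.515+.004*np.cos(t),.022,.046])+(r*u+d*n)/1000,el
def arc(ths,r=146,extra=0):
    s=bot.read_state();p0=s['position'];R0=s['tcp_rot'];print('t',s['time_s'],p0.round(4),'F',s['force'].round(2),'M',s['moment'].round(2))
    print('th est',[round(float(t),1) for t in ths][-1])
    L=[];W=[]
    for t in ths:
        p,el=tcp(t,r,extra);L.append([float(v) for v in ((R0.T@(p-p0))*1000).round(0)]);W.append([float(v) for v in Ro.from_matrix(R0.T@tgtR(el)).as_rotvec(degrees=True).round(1)])
    print(L);print(W)
E
python3 -c "
from arc import *
print('cleaner',pl('top',160+466/3.3,110+165/3.3,0),'hood',pl('top',160+279/3.3,110+138/3.3,.03))
arc(np.linspace(6,40,16))"
```

```text
cleaner [ 0.67105305 -0.03980629  0.        ] hood [0.68227123 0.10006604 0.03      ]
t 4.3 [ 0.5194 -0.1291  0.0434] F [ 0.07 -0.01 -0.43] M [-0.48 -0.15 -0.03]
th est 40.0
[[7.0, -0.0, 1.0], [12.0, -0.0, -1.0], [17.0, -0.0, -4.0], [22.0, -0.0, -6.0], [27.0, -1.0, -8.0], [33.0, -1.0, -10.0], [38.0, -1.0, -12.0], [44.0, -1.0, -13.0], [49.0, -1.0, -14.0], [55.0, -1.0, -15.0], [61.0, -1.0, -16.0], [67.0, -1.0, -17.0], [72.0, -1.0, -17.0], [78.0, -1.0, -17.0], [84.0, -1.0, -17.0], [90.0, -1.0, -17.0]]
[[-0.1, 0.0, 0.1], [-0.1, 0.0, 0.1], [-0.1, 0.0, 0.1], [-0.1, 0.0, 0.1], [-0.1, 0.0, 0.1], [-0.1, 0.0, 0.1], [-0.1, 0.0, 0.1], [-0.1, 0.0, 0.1], [-0.1, 0.0, 0.1], [-0.1, 0.0, 0.1], [-0.1, 0.0, 0.1], [-0.1, 0.0, 0.1], [-0.1, 0.0, 0.1], [-0.1, 0.0, 0.1], [-0.1, 0.0, 0.1], [-0.1, 0.0, 0.1]]
```

play_rows(fingers=[255,255,255,255,255,255,255,255], linear=[[6,0,0],[11,0,-1],[16,0,-3],[21,0,-5],[26,0,-7],[31,0,-9],[36,0,-11],[36,0,-11]], rot=[[0,0,0],[0,0,0],[0,0,0],[0,0,0],[0,0,0],[0,0,0],[0,0,0],[0,0,0]])

```text
time_s: 5.1
position: [0.5192, -0.1196, 0.0812]
tcp_rot: [[-0.002, 1.0, -0.003], [0.499, 0.003, 0.867], [0.867, 0.001, -0.499]]
force: [-0.4, -0.1, -1.2]
opening: 0.005
```

```bash
python3 -c "
from arc import *
look('c')
arc(np.linspace(32,70,18))"
```

```text
t 5.2 [ 0.5192 -0.1198  0.0808] F [-0.12 -0.92  0.15] M [-0.54 -0.07  0.02]
th est 70.0
[[32.0, -1.0, -6.0], [38.0, -1.0, -6.0], [44.0, -1.0, -6.0], [50.0, -1.0, -6.0], [55.0, -1.0, -6.0], [61.0, -1.0, -5.0], [67.0, -1.0, -4.0], [73.0, -1.0, -3.0], [78.0, -2.0, -1.0], [84.0, -2.0, 0.0], [89.0, -2.0, 2.0], [95.0, -2.0, 4.0], [100.0, -2.0, 7.0], [106.0, -2.0, 9.0], [111.0, -2.0, 12.0], [116.0, -2.0, 15.0], [121.0, -2.0, 18.0], [126.0, -3.0, 21.0]]
[[-0.1, -0.1, 0.1], [-0.1, -0.1, 0.1], [-0.1, -0.1, 0.1], [-0.1, -0.1, 0.1], [-0.1, -0.1, 0.1], [-0.1, -0.1, 0.1], [-0.1, -0.1, 0.1], [-0.1, -0.1, 0.1], [-0.1, -0.1, 0.1], [-0.1, -0.1, 0.1], [-0.1, -0.1, 0.1], [-0.1, -0.1, 0.1], [-0.1, -0.1, 0.1], [-0.1, -0.5, 0.1], [-0.1, -1.3, 0.1], [-0.1, -2.2, 0.1], [-0.1, -3.0, 0.1], [-0.1, -3.8, 0.1]]
```

View pics/cs.png

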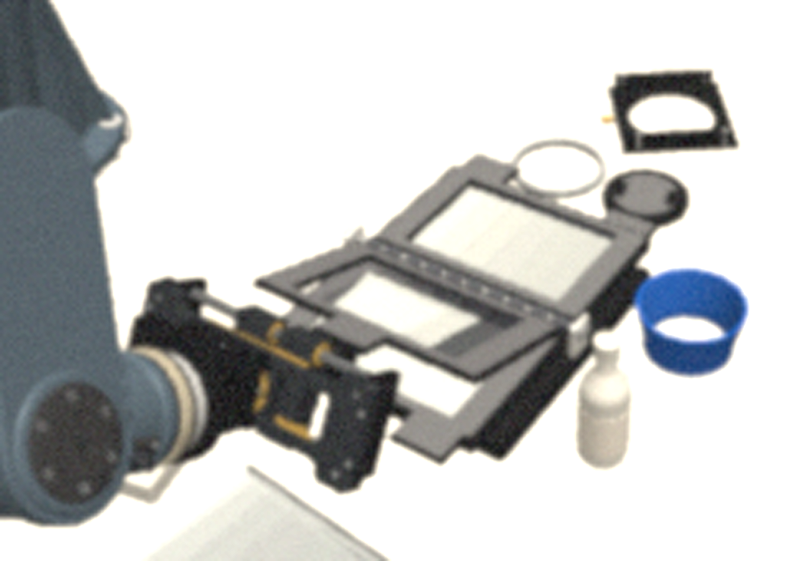

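Only the top leaf has risen, to about 20°. Its outer edge runs (260,282)–(480,375) in the scene crop. The next leaf is still flat, so I continue.

play_rows(fingers=[255,255,255,255,255,255,255,255,255,255,255,255,255,255,255,255,255,255,255,255], linear=[[6,0,-2],[13,0,-4],[20,0,-5],[26,0,-6],[32,0,-6],[38,0,-6],[44,0,-6],[50,0,-6],[55,0,-6],[61,0,-5],[67,0,-4],[73,0,-3],[78,-1,-1],[84,-1,0],[89,-1,2],[95,-1,4],[100,-2,7],[106,-2,9],[111,-2,12],[111,-2,12]], rot=[[0,0,0],[0,0,0],[0,0,0],[0,0,0],[0,0,0],[0,0,0],[0,0,0],[0,0,0],[0,0,0],[0,0,0],[0,0,0],[0,0,0],[0,0,0],[0,0,0],[0,0,0],[0,0,0],[0,0,0],[0,-0.5,0],[0,-1.3,0],[0,-1.3,0]])

```text
time_s: 7.2
position: [0.5168, -0.0535, 0.1712]
tcp_rot: [[-0.003, 1.0, -0.003], [0.52, 0.004, 0.854], [0.854, 0.001, -0.52]]
force: [0.5, -0.5, -1.1]
opening: 0.006
```

```bash
python3 -c "
from arc import *
look('d')
arc(np.linspace(66,108,20))"
```

```text
t 7.3 [ 0.5166 -0.0538  0.1709] F [0.07 0.9  0.49] M [-0.46 -0.13 -0.01]
th est 108.0
[[6.0, 0.0, 3.0], [11.0, -0.0, 6.0], [16.0, -0.0, 9.0], [20.0, -0.0, 13.0], [25.0, -0.0, 16.0], [29.0, -1.0, 20.0], [34.0, -1.0, 24.0], [38.0, -1.0, 28.0], [42.0, -1.0, 32.0], [45.0, -1.0, 37.0], [49.0, -1.0, 41.0], [52.0, -1.0, 46.0], [56.0, -1.0, 51.0], [59.0, -2.0, 56.0], [62.0, -2.0, 61.0], [64.0, -2.0, 66.0], [67.0, -2.0, 71.0], [69.0, -2.0, 77.0], [71.0, -2.0, 82.0], [73.0, -2.0, 88.0]]
[[-0.2, -1.0, 0.1], [-0.2, -1.8, 0.1], [-0.2, -2.7, 0.1], [-0.2, -3.5, 0.1], [-0.2, -4.3, 0.1], [-0.2, -5.2, 0.1], [-0.2, -6.0, 0.1], [-0.2, -6.8, 0.1], [-0.2, -7.7, 0.1], [-0.2, -8.5, 0.1], [-0.2, -9.3, 0.1], [-0.2, -10.1, 0.1], [-0.2, -11.0, 0.1], [-0.2, -11.8, 0.1], [-0.2, -12.6, 0.1], [-0.2, -13.5, 0.1], [-0.2, -14.3, 0.1], [-0.2, -15.1, 0.1], [-0.2, -15.9, 0.1], [-0.2, -16.8, 0.1]]
```

View pics/ds.png

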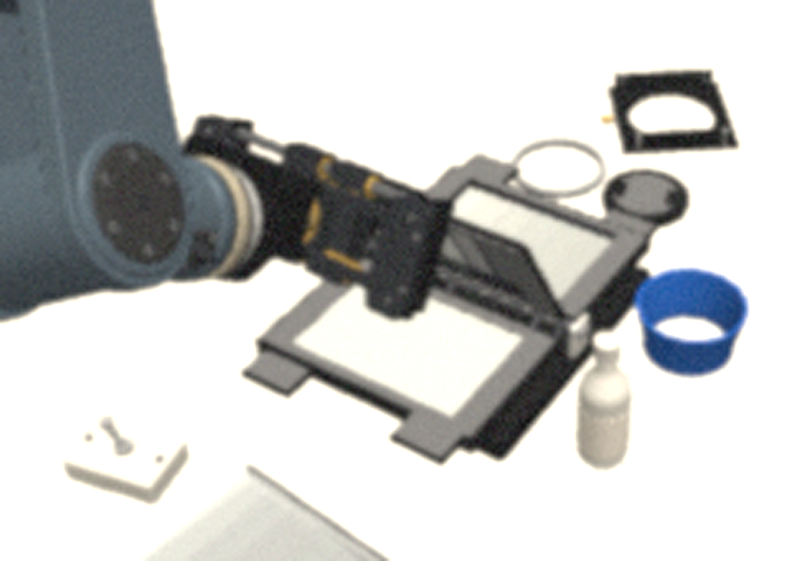

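View pics/dt.png

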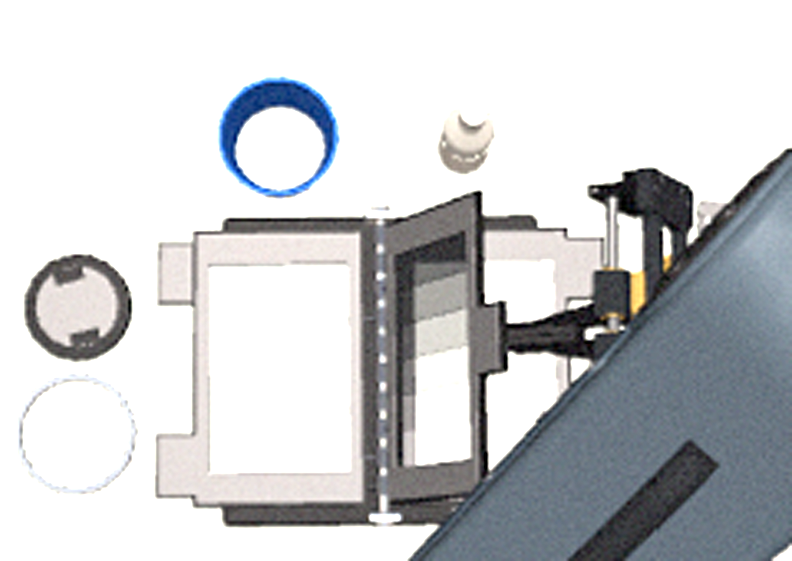

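The leaf is at about 62° with the fingertip on the tab's underside at (505,335) in the top crop. The next leaf is flat, so I continue past upright.

play_rows(fingers=[255,255,255,255,255,255,255,255,255,255,255,255,255,255,255,255,255,255,255,255], linear=[[6,0,3],[11,0,6],[16,0,9],[20,0,13],[25,0,16],[29,-1,20],[34,-1,24],[38,-1,28],[42,-1,32],[45,-1,37],[49,-1,41],[52,-1,46],[56,-1,51],[59,-2,56],[62,-2,61],[64,-2,66],[67,-2,71],[69,-2,77],[71,-2,82],[73,-2,88]], rot=[[0,-1,0],[0,-1.8,0],[0,-2.7,0],[0,-3.5,0],[0,-4.3,0],[0,-5.2,0],[0,-6,0],[0,-6.8,0],[0,-7.7,0],[0,-8.5,0],[0,-9.3,0],[0,-10.1,0],[0,-11,0],[0,-11.8,0],[0,-12.6,0],[0,-13.5,0],[0,-14.3,0],[0,-15.1,0],[0,-15.9,0],[0,-16.8,0]])

```text
time_s: 9.3
position: [0.5145, 0.059, 0.1868]
tcp_rot: [[-0.002, 1.0, -0.002], [0.745, 0.003, 0.667], [0.667, 0.0, -0.745]]
force: [-0.3, -1.7, 0.3]
opening: 0.006
```

```bash
python3 -c "
from arc import *
look('e')
arc(np.linspace(111,150,20))"
```

```text
t 9.4 [0.5142 0.0598 0.187 ] F [ 1.14 -0.08  0.46] M [-0.39 -0.07 -0.08]
th est 150.0
[[4.0, -1.0, 6.0], [6.0, -1.0, 10.0], [9.0, -1.0, 15.0], [11.0, -1.0, 20.0], [13.0, -1.0, 25.0], [15.0, -1.0, 30.0], [17.0, -1.0, 35.0], [19.0, -1.0, 41.0], [20.0, -1.0, 46.0], [21.0, -2.0, 51.0], [22.0, -2.0, 57.0], [23.0, -2.0, 62.0], [23.0, -2.0, 67.0], [24.0, -2.0, 73.0], [24.0, -2.0, 78.0], [24.0, -2.0, 84.0], [23.0, -2.0, 89.0], [23.0, -2.0, 95.0], [22.0, -2.0, 100.0], [22.0, -2.0, 105.0]]
[[-0.2, -1.0, 0.2], [-0.2, -1.8, 0.2], [-0.2, -2.6, 0.2], [-0.2, -3.3, 0.2], [-0.2, -4.1, 0.2], [-0.2, -4.9, 0.2], [-0.2, -5.6, 0.2], [-0.2, -6.4, 0.2], [-0.1, -7.2, 0.2], [-0.1, -7.9, 0.2], [-0.1, -8.7, 0.2], [-0.1, -9.5, 0.2], [-0.1, -10.3, 0.2], [-0.1, -11.0, 0.2], [-0.1, -11.8, 0.2], [-0.1, -12.6, 0.2], [-0.1, -13.3, 0.2], [-0.1, -14.1, 0.2], [-0.1, -14.9, 0.2], [-0.1, -15.6, 0.2]]
```

View pics/es.png

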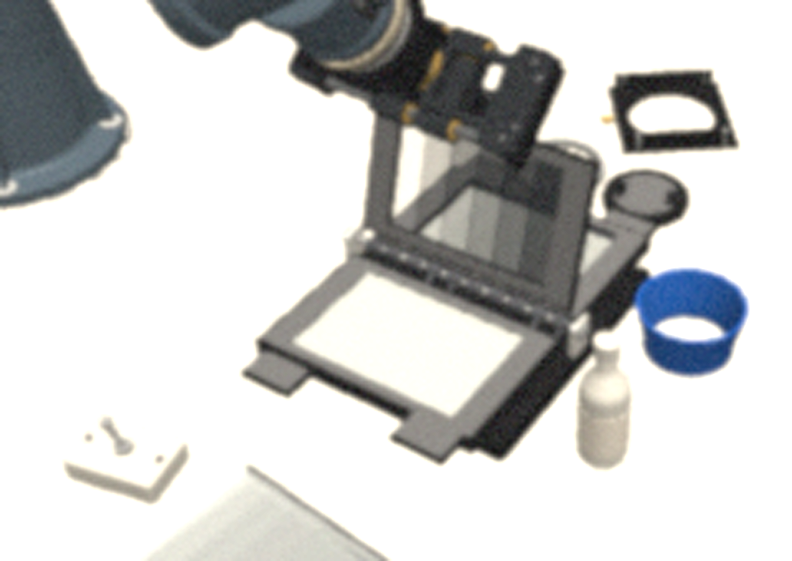

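View pics/et.png

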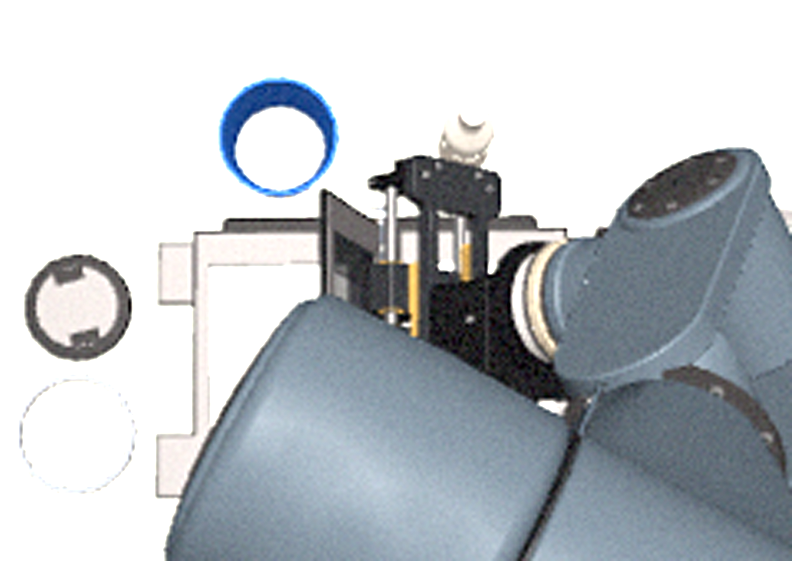

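The leaf is just past upright, at about 108°, and its near-vertical sheet spans (370–590, 110–300) in the scene crop. I continue downward, slowly.

play_rows(fingers=[255,255,255,255,255,255,255,255,255,255,255,255,255,255,255,255,255,255,255,255], linear=[[4,0,5],[6,0,10],[9,0,15],[11,0,20],[13,0,25],[15,-1,30],[17,-1,35],[19,-1,41],[20,-1,46],[21,-1,51],[22,-1,57],[23,-1,62],[23,-1,67],[24,-1,73],[24,-2,78],[24,-2,84],[23,-2,89],[23,-2,95],[22,-2,100],[22,-2,105]], rot=[[0,-1,0],[0,-1.8,0],[0,-2.6,0],[0,-3.3,0],[0,-4.1,0],[0,-4.9,0],[0,-5.6,0],[0,-6.4,0],[0,-7.2,0],[0,-7.9,0],[0,-8.7,0],[0,-9.5,0],[0,-10.3,0],[0,-11,0],[0,-11.8,0],[0,-12.6,0],[0,-13.3,0],[0,-14.1,0],[0,-14.9,0],[0,-15.6,0]])

```text
time_s: 11.4
position: [0.5124, 0.1451, 0.1229]
tcp_rot: [[-0.003, 1.0, -0.001], [0.897, 0.003, 0.442], [0.442, 0.0, -0.897]]
force: [-0.3, -1.1, 0.9]
opening: 0.003
```

```bash
python3 -c "
from arc import *
look('f')
arc(np.linspace(152,174,15));print(bot.read_state()['joint_positions'].round(1))"
```

```text
t 11.5 [0.512  0.1457 0.1229] F [-0.2  -0.52  1.37] M [-0.27 -0.12  0.06]
th est 174.0
[[1.0, -1.0, 5.0], [1.0, -1.0, 10.0], [1.0, -1.0, 14.0], [1.0, -1.0, 18.0], [1.0, -1.0, 22.0], [1.0, -1.0, 25.0], [0.0, -1.0, 29.0], [-0.0, -1.0, 33.0], [-1.0, -1.0, 37.0], [-1.0, -1.0, 41.0], [-2.0, -1.0, 44.0], [-3.0, -1.0, 48.0], [-4.0, -1.0, 52.0], [-5.0, -1.0, 56.0], [-6.0, -1.0, 59.0]]
[[-0.1, -0.8, 0.2], [-0.1, -1.4, 0.2], [-0.1, -2.0, 0.2], [-0.1, -2.5, 0.2], [-0.1, -3.1, 0.2], [-0.1, -3.7, 0.2], [-0.1, -4.3, 0.2], [-0.1, -4.9, 0.2], [-0.1, -5.5, 0.2], [-0.1, -6.1, 0.2], [-0.1, -6.7, 0.2], [-0.1, -7.3, 0.2], [-0.1, -7.8, 0.2], [-0.1, -8.4, 0.2], [-0.1, -9.0, 0.2]]
[-11.3  33.5 104.7  33.1  52.5 -34.5]
```

View pics/fs.png

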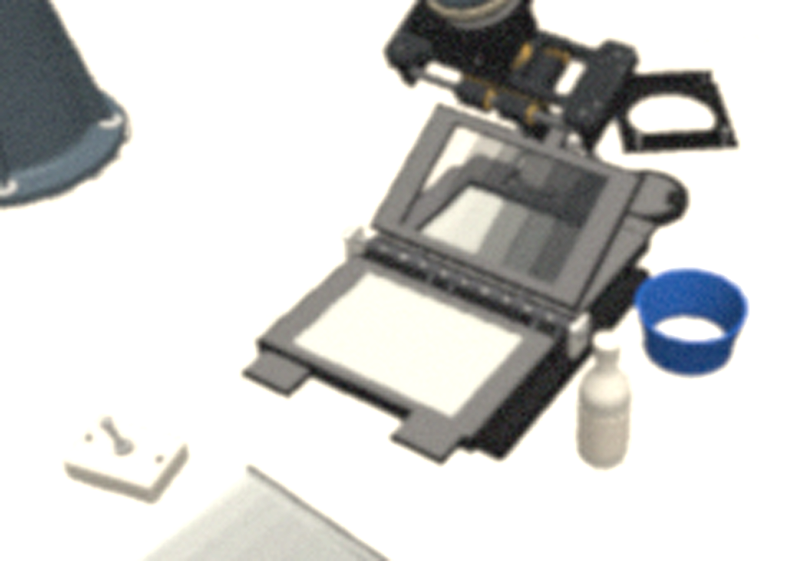

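The leaf is at about 150°, with the tip still on its tab at (560,125) in the scene crop. I lower it further.

play_rows(fingers=[255,255,255,255,255,255,255,255,255,255,255,255,255,255,255,255], linear=[[1,0,5],[1,0,9],[1,0,13],[1,0,17],[1,0,21],[1,0,25],[0,0,29],[0,0,33],[-1,0,37],[-1,0,41],[-2,0,44],[-3,0,48],[-4,0,52],[-5,0,56],[-6,0,59],[-6,0,59]], rot=[[0,-0.8,0],[0,-1.4,0],[0,-2,0],[0,-2.5,0],[0,-3.1,0],[0,-3.7,0],[0,-4.3,0],[0,-4.9,0],[0,-5.5,0],[0,-6.1,0],[0,-6.7,0],[0,-7.3,0],[0,-7.8,0],[0,-8.4,0],[0,-9,0],[0,-9,0]])

```text
time_s: 13.1
position: [0.5123, 0.1659, 0.0674]
tcp_rot: [[-0.003, 1.0, -0.001], [0.955, 0.003, 0.297], [0.297, -0.0, -0.955]]
force: [0.0, -0.1, 0.6]
opening: 0.008
```

```bash
python3 -c "
from arc import *
look('g')
arc(np.linspace(175,180,6))"
```

```text
t 13.2 [0.5125 0.1657 0.0677] F [0.49 0.32 0.07] M [-0.23 -0.14  0.02]
th est 180.0
[[0.0, -1.0, 3.0], [-0.0, -1.0, 6.0], [-1.0, -1.0, 8.0], [-1.0, -1.0, 10.0], [-2.0, -1.0, 13.0], [-2.0, -1.0, 15.0]]
[[-0.0, -0.4, 0.2], [-0.0, -0.8, 0.2], [-0.0, -1.1, 0.2], [-0.0, -1.5, 0.2], [-0.0, -1.9, 0.2], [-0.0, -2.3, 0.2]]
```

View pics/gs.png

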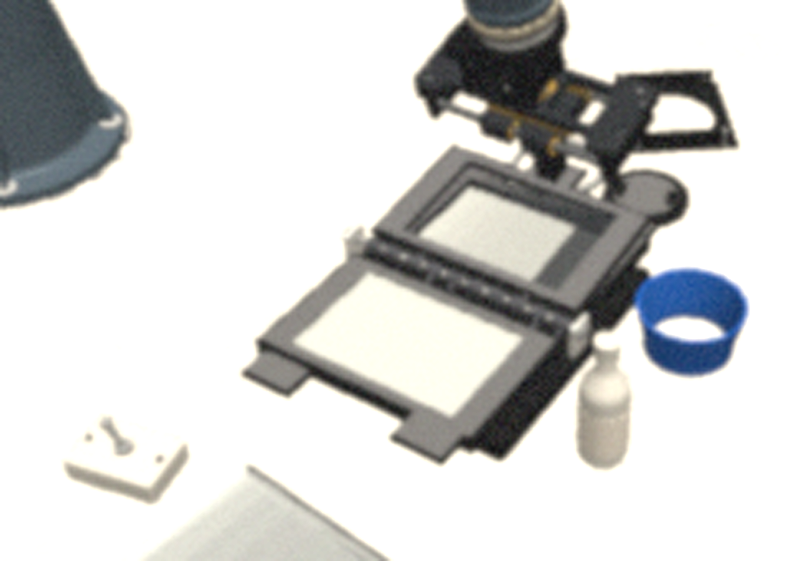

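The leaf is close to flat, at about 173°. I finish in small, force-watched steps.

play_rows(fingers=[255,255,255,255,255,255,255,255], linear=[[0,0,2],[0,0,4],[0,0,5.5],[-1,0,7],[-1,0,8.5],[-1,0,10],[-2,0,11],[-2,0,11]], rot=[[0,0,0],[0,-0.4,0],[0,-0.8,0],[0,-1.1,0],[0,-1.5,0],[0,-1.5,0],[0,-1.5,0],[0,-1.5,0]])

```text
time_s: 14.0
position: [0.5124, 0.1671, 0.0565]
tcp_rot: [[-0.003, 1.0, -0.001], [0.962, 0.003, 0.272], [0.272, 0.0, -0.962]]
force: [-0.4, 0.4, 0.3]
opening: 0.008
```

play_rows(fingers=[255,255,255,255], linear=[[0,0,0.7],[0,0,1.4],[0,0,2],[0,0,2]], rot=[[0,0,0],[0,0,0],[0,0,0],[0,0,0]])

```text
time_s: 14.4
position: [0.5125, 0.1675, 0.0547]
tcp_rot: [[-0.003, 1.0, -0.0], [0.962, 0.003, 0.272], [0.272, 0.0, -0.962]]
force: [-0.1, -0.6, 0.4]
opening: 0.005
```

```bash
python3 -c "
from arc import *
look('i')
arc([179,180])"
```

```text
t 14.5 [0.5125 0.1675 0.0547] F [-0.84  0.05  0.3 ] M [-0.18 -0.09  0.04]
th est 180.0
[[0.0, -2.0, -0.0], [-0.0, -2.0, 2.0]]
[[-0.0, -0.4, 0.2], [-0.0, -0.8, 0.2]]
```

View pics/is.png

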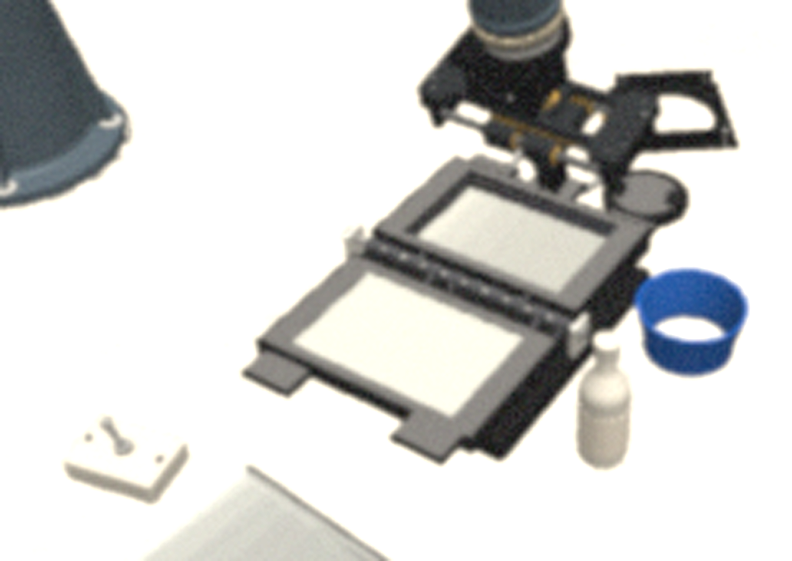

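play_rows(fingers=[255,255,255,255], linear=[[0,0,0.5],[0,0,1],[0,0,1.5],[0,0,1.5]], rot=[[0,0,0],[0,0,0],[0,0,0],[0,0,0]])

```text
time_s: 14.9
position: [0.5126, 0.168, 0.0533]
tcp_rot: [[-0.003, 1.0, -0.0], [0.962, 0.003, 0.272], [0.272, 0.001, -0.962]]
force: [-0.4, -1.1, 0.8]
opening: 0.001
```

play_rows(fingers=[255,255,255], linear=[[0,0,0.5],[0,0,1],[0,0,1]], rot=[[0,0,0],[0,0,0],[0,0,0]])

```text
time_s: 15.2
position: [0.5126, 0.1681, 0.0527]
tcp_rot: [[-0.003, 1.0, 0.0], [0.962, 0.003, 0.272], [0.272, 0.001, -0.962]]
force: [0.1, -2.4, 4.3]
opening: 0.001
```

The force jumped to 4.3 N with the tip corner at z ≈ 0.050, so the leaf has bottomed out flat. I retract straight up.

play_rows(fingers=[255,255,255,255,255,255,255,255,255,255,255,255,255,255], linear=[[1,0,-3],[3,0,-10],[6,0,-20],[9,0,-32],[14,0,-48],[19,0,-67],[25,0,-87],[30,0,-106],[35,0,-125],[41,0,-144],[46,0,-163],[52,0,-183],[54,0,-192],[54,0,-192]], rot=[[0,0,0],[0,0,0],[0,0,0],[0,0,0],[0,0,0],[0,0,0],[0,0,0],[0,0,0],[0,0,0],[0,0,0],[0,0,0],[0,0,0],[0,0,0],[0,0,0]])

```text
time_s: 16.6
position: [0.5132, 0.1679, 0.2537]
tcp_rot: [[-0.004, 1.0, 0.004], [0.962, 0.003, 0.272], [0.272, 0.005, -0.962]]
force: [-0.4, -0.2, -0.4]
opening: 0.008
```

```bash
python3 -c "
from arc import *
look('j')
s=bot.read_state();print(s['position'],s['joint_positions'].round(1))
p=np.array([.40,-.35,.28]);print(s['tcp_rot'].T@(p-s['position'])*1000)"
```

```text
[0.51189464 0.16792253 0.25158287] [ -2.9  20.8  96.   17.4  65.1 -10.7]
[-490.40964182 -113.32760346 -168.00871468]
```

View pics/js.png

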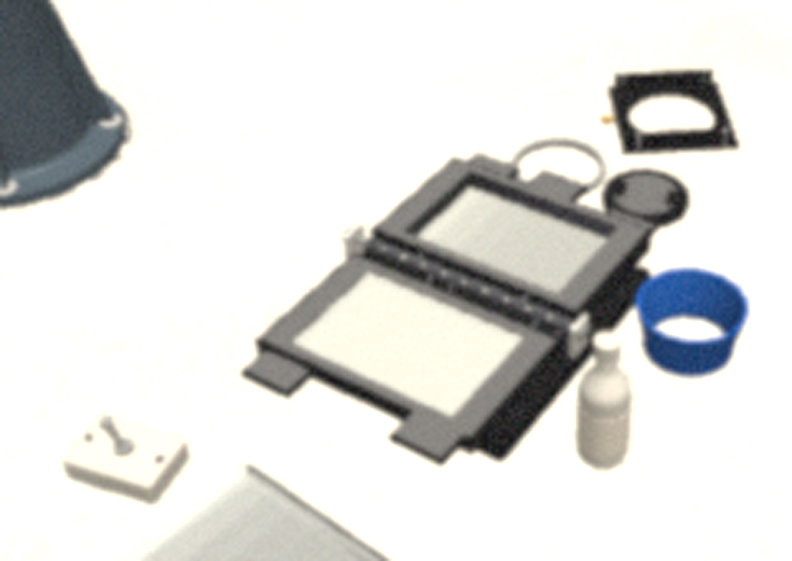

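The leaf lies flat on the left with its tab at (555,187), and nothing else appears moved. I swing aside so the top camera can check it.

play_rows(fingers=[255,255,255,255,255,255,255,255,255,255,255,255,255,255,255,255], linear=[[-35,-8,-12],[-70,-16,-24],[-105,-24,-36],[-140,-32,-48],[-175,-40,-60],[-210,-48,-72],[-245,-56,-84],[-280,-64,-96],[-315,-72,-108],[-350,-80,-120],[-385,-88,-132],[-420,-96,-144],[-455,-104,-156],[-490,-113,-168],[-490,-113,-168],[-490,-113,-168]], rot=[[0,0,0],[0,0,0],[0,0,0],[0,0,0],[0,0,0],[0,0,0],[0,0,0],[0,0,0],[0,0,0],[0,0,0],[0,0,0],[0,0,0],[0,0,0],[0,0,0],[0,0,0],[0,0,0]])

```text
time_s: 18.3
position: [0.4001, -0.3495, 0.2786]
tcp_rot: [[-0.001, 1.0, -0.001], [0.961, 0.001, 0.275], [0.275, -0.001, -0.961]]
force: [-0.5, -0.0, -0.1]
opening: 0.001
```

```bash
python3 -c "
from arc import *
look('k')
s=bot.read_state();print(s['time_s'],s['position'],s['qvel'].round(2))
im=cv2.cvtColor(capture('top'),cv2.COLOR_RGB2BGR);cv2.imwrite('pics/kfull.png',im)
a=cv2.imread('pics/top0.png');b=cv2.imread('pics/top0.png')
d=cv2.absdiff(a,im).max(2);cv2.imwrite('pics/kd.png',cv2.convertScaleAbs(d,alpha=4))"
```

```text
18.4 [ 0.40052437 -0.34805695  0.27917896] [ 0.77 -0.85  0.1  -0.06 -0.09 -0.04]
```

View pics/kt.png

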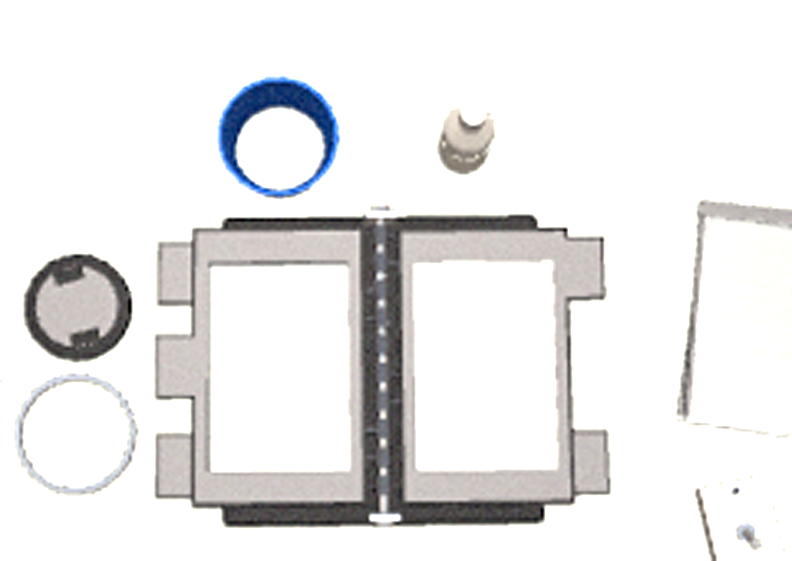

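View pics/kd.png

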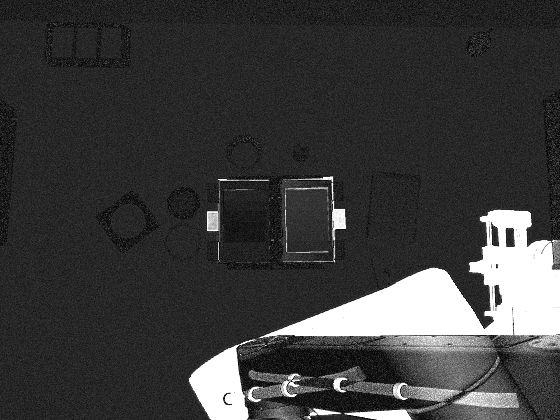

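```bash
python3 -c "
from h import *
import cv2
im=cv2.imread('pics/js.png')
c,s=np.cos(np.radians(1.4)),np.sin(np.radians(1.4))
for th,col in((180,(0,0,255)),(175,(0,255,0))):
  t=np.radians(th)
  for bx,r in((-23,162),(23,162),(-100,136),(100,136)):
    y=-np.cos(t)*r+4*-np.sin(t);z=46+np.sin(t)*r-4*np.cos(t)
    w=[.515+(bx*c-y*s)/1000,.022+(bx*s+y*c)/1000,z/1000]
    u,v=proj('scene',w);cv2.circle(im,(int((u-120)*3.3+1),int((v-130)*3.3+1)),2,col,-1)
cv2.imwrite('pics/chk.png',cv2.resize(im[120:300,350:680],None,fx=2.4,fy=2.4))"
```

```text
(no output)
```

View pics/chk.png

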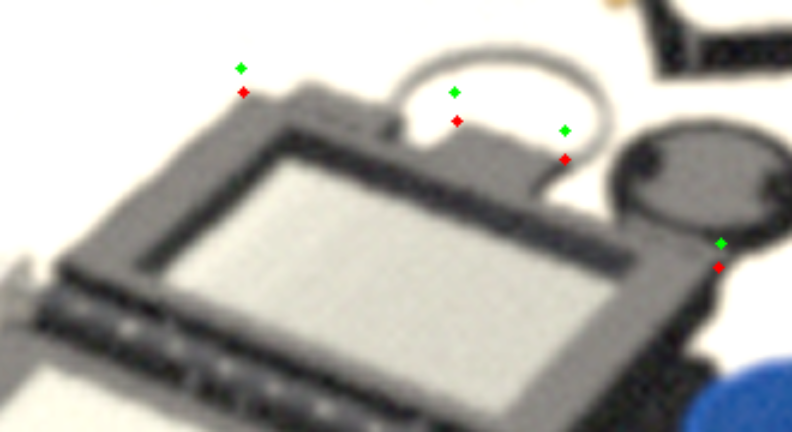

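The red marks, projected for a leaf at 180°, sit on the leaf and tab corners, at (243,92), (457,121), (565,159) and (718,267). The green 175° marks are clearly off. The leaf is flat, so I hand in.

```bash
python3 -c "
from rig import bot
print(bot.hand_in())"
```

```text
the job is handed in; nothing more can be done
None
```

I turned the top right-hand leaf over the spine with the shut fingertips, lifting it from under its tab and lowering it slowly onto the left-hand leaves. I then retracted well clear and handed in at about 18.5 s.

**Flat:** the final press stopped at about 4 N with the fingertip corner at 50 mm, the expected height of the turned leaf's upper face. In the scene picture, the leaf and tab corners match a leaf at 180° and clearly not one at 175°.

**Everything else:** comparing top pictures from before and after, only that leaf and the arm changed. The next leaf and the loose items the camera could see are where they were. The scene view shows the light switch still leaning the way it did.

No check failed or disagreed.

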